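Stack the gearbox case and mesh the splined drive gear against its spring

TASK

Build up the little printed gearbox: set the loose lavender case, socket up, squarely on top of the case on the red foot and let go of it, then take the orange gear out of its black stand, turn it until its cross-shaped stem meshes with the cross socket in the top of the stacked case, and slide it fully home. A spring in the socket pushes the gear back out, so finish while still holding the gear by its grip and pressing it down flush on the case. Leave the other things on the bench where they are.

Things in the scene. Friction and masses are not known exactly. Their poses are not given: they have to be found in the camera images.
- column: Gearbox foot, fixed to the bench: red plate 100 x 100 x 8 mm carrying a darker lavender closed case 62 x 62 x 42 mm in its middle, whose flat top is 50 mm above the bench. Origin: underside centre of the plate, on the bench. x and y run along the sides of plate and case (square, so the quarter turns are alike), z up.
- column_top (a point): Centre of the column's flat top, 50 mm above the bench, axes as the column's.
- case: Loose lavender case, closed, 62 x 62 x 44 mm high, 0.2 to 0.4 kg, standing on the bench, socket up. Origin: underside centre; x and y along its sides, z up. Flat plain bottom that simply rests on the column; any quarter turn will do. In its top a cross-shaped socket: two slots along x and y, each 10.5 mm wide and 32 mm long, crossing in the middle.
- plunger (a joint): White sprung plunger at the bottom of the cross socket, 22 mm below the mouth at 0; value in m grows as it is pushed down. It yields from 6.4 N (at 0) to 11.2 N (at 0.006, where the gear is home); further force bears on the case's top face.
- socket (a point): Centre of the socket's mouth, in the plane of the case's top, 44 mm above the case's underside; axes as the case's, so the slots run along its x and y.
- stand: Black block 84 x 84 x 36 mm high, fixed to the bench, with a plain round 36 mm hole from top to bottom in which the gear's stem hangs. Origin: underside centre.
- gear: Orange gear, 60 to 100 g. Origin: centre of the toothed disc's flat underside, z up along the axis. Disc 61 mm across, 10 mm thick (z 0 to 10). It starts at any angle, disc resting on the stand's top, 36 mm above the bench. Home: disc underside flat on the case's top, origin at socket; unpressed, the spring holds it 6 mm higher.
- gear_grip (a point): Middle of the gear's square grip, 27 mm above the gear's origin: 24 x 24 mm, from 10 to 44 mm above the origin, sides along the gear's x and y, a thin black cross along x and y on its top.
- gear_tip (a point): Lower end of the gear's stem, 28 mm below the gear's origin. Stem: cross of two ribs along the gear's x and y, parallel to the grip's sides, each 8 mm thick and 30 mm tip to tip, lower edges rounded. Fits the socket in any of four quarter turns.
- glue_stick: Bystander, loose: white glue stick with yellow cap, 28 across, 95 tall, standing (sizes in mm); origin at its underside. To be left alone.
- nut_jar: Bystander, loose: clear jar with red lid, 56 across, 60 tall, standing (sizes in mm); origin at its underside. To be left alone.
- failed_print: Bystander, loose: lavender failed print, a ragged clump 75 x 50, up to 61 tall, lying on the gold sheet (sizes in mm); origin at its underside. To be left alone.
- driver: Bystander, loose: screwdriver 170 long with a red handle, lying along its x (sizes in mm); origin at its underside. To be left alone.
- scraper: Bystander, loose: print scraper 200 long with a black handle, lying along its x (sizes in mm); origin at its underside. To be left alone.
- spares_box: Bystander, loose: closed cardboard box 70 x 100 x 45 (sizes in mm); origin at its underside. To be left alone.
- nozzle_tin: Bystander, loose: round aluminium tin, 60 across, 25 tall (sizes in mm); origin at its underside. To be left alone.
Mind the look-alikes: they are no part of the job. There is more than one size of the gear; the one meant has the size given above.

How it is judged (in metres and radians):
On the way, in this order (a step that is already met when the one before it is completed fails the run):
1. the case stands squarely on the column, let go of and at rest (horizontal distance between case and column_top below 0.006 m and z of case in the frame of column_top between -0.003 and 0.003 m and angle between case's own z axis and vertical below 0.05 rad and (angle between the x axis of case and the x axis of column, either way round below 0.1 rad or angle between the x axis of case and the y axis of column, either way round below 0.1 rad) and contact force between the fingers and case below 0.1 N and linear speed of case below 0.01 m/s), for 0.2 s.
2. the gear's stem is meshed in the socket and pressed home by the gripper (horizontal distance between case and column_top below 0.006 m and z of case in the frame of column_top between -0.003 and 0.003 m and angle between case's own z axis and vertical below 0.05 rad and (angle between the x axis of case and the x axis of column, either way round below 0.1 rad or angle between the x axis of case and the y axis of column, either way round below 0.1 rad) and horizontal distance between gear and socket below 0.003 m and z of gear in the frame of socket between -0.004 and 0.002 m and angle between the z axis of gear and the z axis of case, either way round below 0.05 rad and (angle between the x axis of gear and the x axis of case, either way round below 0.15 rad or angle between the x axis of gear and the y axis of case, either way round below 0.15 rad) and contact force between gear and case above 8 N and contact force between the fingers and gear above 3 N), for 0.2 s.
At the end, for the whole second after the job is handed in: Case on the column within 6 mm and 0.1 rad of square, free of the fingers; gear meshed in its socket (any quarter turn), within 3 mm of centre, 0.05 rad upright, 2 mm of flush, still, held in the gripper (over 3 N, TCP within 25 mm of the grip), pressing on the case and plunger with over 8 N (all of step 2 and contact force between the fingers and case below 0.1 N and contact force between gear and stand below 0.1 N and linear speed of gear below 0.01 m/s and distance between the grasp point and gear_grip below 0.025 m); the arm keeps its last pose, push and grip.
It fails at once if a bystander moved by more than 30 mm (distance of any of glue_stick, nut_jar, failed_print, driver, scraper, spares_box, nozzle_tin from where it was at the start of the episode above 0.03 m).
It also fails if it takes over 48 s, if anything falls off the work surface, if the arm or the gripper's body presses on something with over 40 N, if the wrist force passes 120 N, or if a joint passes its speed limit or range.

ROBOT

A 6-joint arm with a two-finger parallel gripper is mounted at the origin on the work surface. World frame = base frame: x ahead of the robot, y to its left, z up, the work surface at z = 0. Lengths are in m, angles in degrees, forces in N, time in s.
With the tool pointing down it reaches from about 0.25 to 0.725 m from the base axis. Payload 9.7 kg.
Tool frame: the origin (TCP) lies between the finger pads, 19 mm behind the fingertips; this is the grasp point; z points along the fingers, y is the line along which they close (so a half turn about z gives the same grasp; the last joint's range is limited). The gripper opens to 85 mm and grips with 20 to 120 N. Pads are 22 mm wide; open, the fingers measure 114 mm over their backs; the gripper's body (76 mm by 85 mm) begins 54 mm behind the grasp point. The pads swing forward as they close: fully open they stand 13 mm farther back than shut.
Start: joints at [68.64, 4.979, 10.078, 95.1, 0, 90], TCP at [0.2, 0.512, 0.25] pointing down, gripper open.
Joint ranges: [-179.16, 179.16], [-48.56, 103.87], [-65.8, 70.77], [-126.05, 130.52], [-82.76, 87.17], [-180, 180]. Speed limits (degrees/s): [127.2, 127.2, 147.25, 180, 180, 180].

INTERFACE

Orientations are given as [roll, pitch, yaw] about the fixed x, y, z axes, in that order (R = Rz(yaw) Ry(pitch) Rx(roll)).
In Python, from workcell import sensors, camera, ticket gives the robot as it stands.
- The arm moves only by the shell command python3 -m handwheel 'ROWS' [FORCE]. ROWS is a JSON object of lists of equal length, an entry for each row: "gripper": the opening, from -1 (shut) to 1 (fully open); "slide": the shift along the tool's x, y, z in mm, a list of three; "yaw": the turn about the tool's z in rad. A call has 1 to 8 rows; each row shifts and turns the commanded pose from where the row before left it, along the tool's axes as they then stand; what a row does not reach is not made up. A row lasts 1/12 s, in which the tool goes at most 41.7 mm and 7.16 degrees, less where a joint would pass 70% of its speed; a pose out of reach is approached as far as the arm can. A call is refused whole if a number of a shift passes 41.7 or a number of a turn 0.125, either way. A call with a gripper value outside its range is refused whole. The fingers move at their own pace and stop on an object; FORCE is the grip in N (left out, the last holds). Time passes only in rows, so rows that do not move let the fingers close. It gives the time, the measured TCP pose, the force, the opening and the grip force at its end, in the units of the state.
- sensors.get_obs(): the state, without advancing time (a new reading comes with each control period).
- camera(name): name is "side" or "top" or "wrist"; returns a dict with "img" (384x512x3 uint8, red, green, blue), "fx", "fy", "cx", "cy" (pixels), "R" (3x3) and "t" (3): a world point X has camera coordinates R X + t. Camera axes: x right, y down, z forward; pixel columns grow to the right and rows downward; lengths in m; the calibration is good to about 2 mm. The wrist camera is an equidistant fisheye: a pixel r from the principal point sees the ray r / f radians off the axis. A picture is of the moment at which its call begins. There is no depth.
- ticket.job_done(): hands the job in; it is judged then, once.
The state is a dict: "time": time; "q": joint angles; "qd": joint speeds; "joint_efforts": joint torques, N m; "ee_pos": TCP position; "tcp_rot": TCP orientation; "wrist_force": force on the tool from outside, world axes, zero at the start; "torque": the same for the moment, N m; "opening": finger opening in m; "grasp_force": force on a finger pad.
Only numpy, scipy, OpenCV 4.12 (cv2) and the standard library are available. Lean on these libraries where they do the work, as an engineer would, in place of code of your own. Each camera call takes 0.05 s, during which the arm holds its last target. There are 200 camera calls.

## Working session

There is one attempt and no reset: what is moved stays moved. The work goes in short steps, Python scripts to look and compute and a shell command to move; the robot and the scene stay as the last step left them, time stands still between calls to the robot, and variables do not carry over. Pictures are saved under pics/ and viewed, at most 10 in all, crops included, and the job is handed in when it is done.

```bash
mkdir -p pics
cat > h.py <<'E'
import numpy as np, cv2
from workcell import sensors, camera, ticket
def save(c,fn):
    im=cv2.cvtColor(c["img"],cv2.COLOR_RGB2BGR); cv2.imwrite("pics/"+fn+".png",im); np.save("pics/"+fn+".npy",c,allow_pickle=True); return im
def ld(fn): return np.load("pics/"+fn+".npy",allow_pickle=True).item()
def px2w(c,u,v,z):
    R=np.array(c["R"]);t=np.array(c["t"]);d=R.T@np.array([(u-c["cx"])/c["fx"],(v-c["cy"])/c["fy"],1]);o=-R.T@t
    return o+d*(z-o[2])/d[2]
def w2px(c,X):
    p=np.array(c["R"])@np.array(X)+np.array(c["t"]);return c["fx"]*p[0]/p[2]+c["cx"],c["fy"]*p[1]/p[2]+c["cy"]
E
python3 - <<'E'
from h import *
a=save(camera("top"),"top0");b=save(camera("side"),"side0")
cv2.imwrite("pics/both0.png",cv2.resize(np.vstack([a]),(784,588)))
for n in("top0","side0"):
    c=ld(n);R=np.array(c["R"]);print(n,-R.T@np.array(c["t"]),R.round(3).tolist(),c["fx"])
o=sensors.get_obs();print(o["time"],o["ee_pos"],o["tcp_rot"],o["opening"])
E
```

```text
top0 [0.36772801 0.01456233 1.3228903 ] [[0.028, -1.0, 0.005], [-0.989, -0.029, -0.148], [0.148, -0.0, -0.989]] 434.91388750815094
side0 [0.52539215 0.99237695 0.92586035] [[-1.0, -0.02, 0.005], [-0.017, 0.648, -0.761], [0.012, -0.761, -0.648]] 348.2917603869689
0.1 [0.20025451 0.51205917 0.24935646] [-1.79932635e+02 -1.27285602e-03  1.58639262e+02] 0.08539902386216205
```

View pics/both0.png

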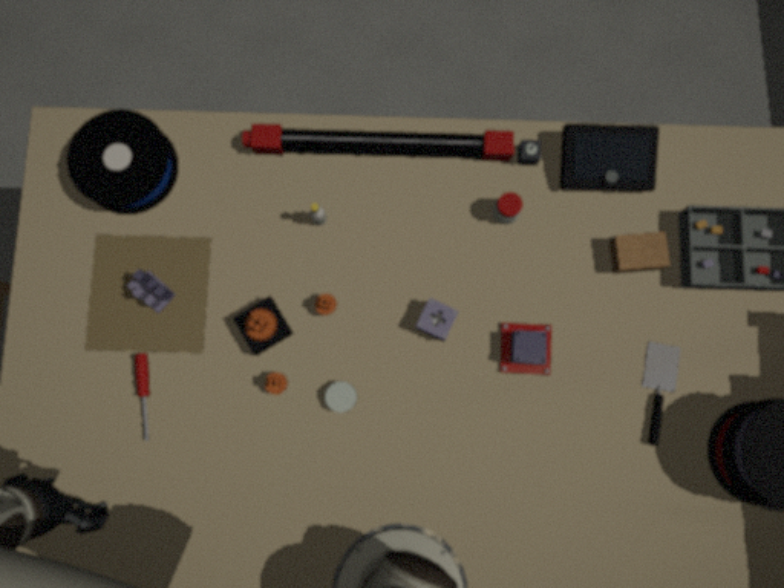

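View pics/side0.png

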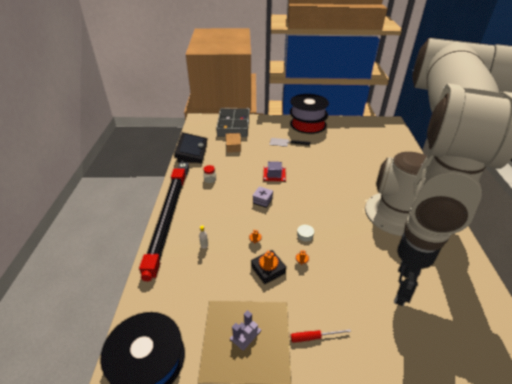

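Top view (784-px scale): the case with the cross socket is at (437,320) and the foot at (526,348). There are three orange gears, at (262,325) in the black stand, (325,304) and (275,383). The one meant is the large gear in the stand; the other two are smaller and stand on the bench. I'll confirm this in an enlarged crop.

Run:
```python
from h import *
a=cv2.imread("pics/top0.png");b=cv2.imread("pics/side0.png")
f=lambda i:cv2.convertScaleAbs(i,alpha=1.6,beta=0)
g=f(cv2.resize(a[180:260,150:370],None,fx=3.6,fy=3.6,interpolation=cv2.INTER_CUBIC))
k=f(cv2.resize(b[155:290,215:325],None,fx=2.2,fy=2.2,interpolation=cv2.INTER_CUBIC))
k2=f(cv2.resize(a[190:230,270:365],None,fx=5.6,fy=5.6,interpolation=cv2.INTER_CUBIC))
h=np.zeros((g.shape[0]+300,g.shape[1],3),np.uint8);h[:g.shape[0]]=g;h[288:288+k.shape[0],:k.shape[1]]=k;h[288:288+k2.shape[0],250:250+k2.shape[1]]=k2
cv2.imwrite("pics/crop0.png",h)
c=ld("top0")
for n,u,v,z in(("gear",262,325,.08),("stand",263,325,.036),("case",437.5,319,.044),("col",530,348,.05),("g2",325,304,.03),("g3",275,383,.03),("plate",526,348,.008),("tin",340,397,.025)):
    print(n,px2w(c,u/1.53125,v/1.53125,z).round(4))
```

```text
gear [0.4928 0.2713 0.08  ]
stand [0.4973 0.2784 0.036 ]
case [ 0.5178 -0.0593  0.044 ]
col [ 0.4665 -0.2369  0.05  ]
g2 [0.5427 0.1608 0.03  ]
g3 [0.3866 0.25   0.03  ]
plate [ 0.4695 -0.2373  0.008 ]
tin [0.3635 0.1244 0.025 ]
```

View pics/crop0.png

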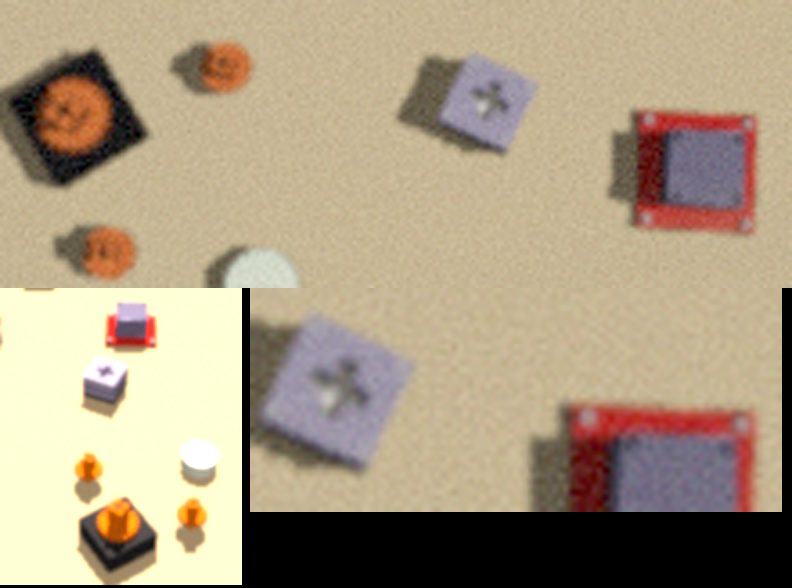

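The large gear in the stand (crop at (72,115), disc about 62 mm) is the one meant. The gears at (226,67) and (108,252) are smaller and stand on the bench. The case is rotated about 60°, and the column is nearly square to the axes. I'm moving over the case first.

```bash
cat >> h.py <<'E'
def go(x,y,z,yaw=None):
    "tool-frame mm shift from measured pose (before turning), and tool turn in rad"
    o=sensors.get_obs();p=np.array(o["ee_pos"]);a=np.radians(o["tcp_rot"][2])
    d=(np.array([x,y,z])-p)*1000
    print("t",round(o["time"],2),"pos",p.round(4),"rot",np.round(o["tcp_rot"],2),"F",np.round(o["wrist_force"],1),"op",round(o["opening"],4))
    print("slide",np.round([d[0]*np.cos(a)+d[1]*np.sin(a),d[0]*np.sin(a)-d[1]*np.cos(a),-d[2]],1), "turn",None if yaw is None else round(float(np.radians((o["tcp_rot"][2]-yaw+180)%360-180)),3))
def ray(c,u,v):
    x,y=(u-c["cx"])/c["fx"],(v-c["cy"])/c["fy"];r=np.hypot(x,y);s=np.sin(r)/max(r,1e-9);return np.array([x*s,y*s,np.cos(r)])
def wpx2w(c,u,v,z):
    R=np.array(c["R"]);d=R.T@ray(c,u,v);o=-R.T@np.array(c["t"]);return o+d*(z-o[2])/d[2]
def rectify(c,cx,cy,z,half,ppm=5):
    "top-down orthophoto of plane z: image right=-y... here col=+x, row=-y, ppm px per mm"
    n=int(2*half*1000*ppm);g=(np.arange(n)+.5)/n*2*half-half
    X,Y=np.meshgrid(cx+g,cy-g);P=np.stack([X,Y,np.full_like(X,z)],-1)@np.array(c["R"]).T+np.array(c["t"])
    th=np.arctan2(np.hypot(P[...,0],P[...,1]),P[...,2]);ph=np.arctan2(P[...,1],P[...,0])
    return cv2.remap(cv2.cvtColor(c["img"],cv2.COLOR_RGB2BGR),(c["cx"]+c["fx"]*th*np.cos(ph)).astype(np.float32),(c["cy"]+c["fy"]*th*np.sin(ph)).astype(np.float32),cv2.INTER_CUBIC)
E
python3 -m handwheel '{"gripper":[1,1,1,1,1,1,1,1],"slide":[[-28,-23,0],[-28,-23,0],[-28,-23,0],[-28,-23,0],[-28,-23,0],[-28,-23,0],[-28,-23,0],[-28,-23,0]],"yaw":[0,0,0,0,0,0,0,0]}'
python3 -m handwheel '{"gripper":[1,1,1,1,1,1,1,1],"slide":[[-28,-23,0],[-28,-23,0],[-28,-23,0],[-28,-23,0],[-28,-23,0],[-28,-23,0],[-28,-23,0],[-28,-23,0]],"yaw":[0,0,0,0,0,0,0,0]}'
python3 -m handwheel '{"gripper":[1,1,1,1,1],"slide":[[-28,-23,0],[-28,-23,0],[0,0,0],[0,0,0],[0,0,0]],"yaw":[0,0,0.075,0.075,0]}'
python3 - <<'E'
from h import *
go(.518,-.0593,.25,150)
c=camera("wrist");save(c,"w1")
print(-np.array(c["R"]).T@np.array(c["t"]),np.array(c["R"]).round(2).tolist(),c["fx"])
E
```

```text
time: 0.77
ee_pos: [0.3422, 0.2576, 0.2498]
tcp_rot: [-180.0, -0.0, 158.7]
wrist_force: [0.5, -0.4, -0.3]
opening: 0.0852
grasp_force: 0.0
time: 1.43
ee_pos: [0.4839, 0.0045, 0.2498]
tcp_rot: [-180.0, -0.0, 158.6]
wrist_force: [1.1, 1.0, -0.0]
opening: 0.0853
grasp_force: 0.0
time: 1.85
ee_pos: [0.5189, -0.0576, 0.2493]
tcp_rot: [-180.0, -0.1, 149.8]
wrist_force: [0.0, 0.0, -0.8]
opening: 0.0855
grasp_force: 0.0
t 1.85 pos [ 0.5189 -0.0576  0.2493] rot [-1.7997e+02 -7.0000e-02  1.4977e+02] F [ 0.   0.  -0.8] op 0.0855
slide [-0.  -1.9 -0.7] turn -0.004
[ 0.45844932 -0.02279684  0.37403222] [[0.5, 0.86, 0.0], [0.83, -0.48, 0.28], [0.24, -0.14, -0.96]] 297.3186396354542
```

View pics/w1.png

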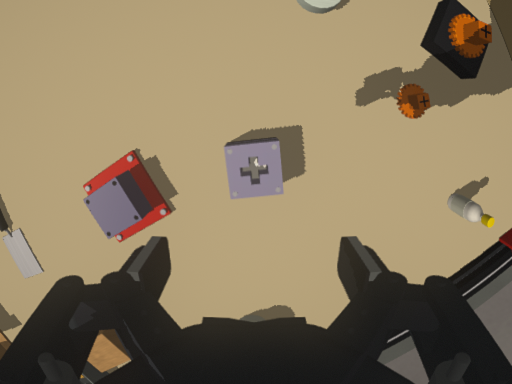

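The wrist view shows the case top centred at about (254,170), the column top at (115,206), the stand gear's grip at (485,32), and a small gear at (413,100). Next I fit rectangles on orthophotos at the known heights.

```bash
cat >> h.py <<'E'
def fit(im,cx,cy,half,lo,hi,ppm=5):
    m=cv2.inRange(cv2.cvtColor(im,cv2.COLOR_BGR2HSV),lo,hi)
    m=cv2.morphologyEx(m,cv2.MORPH_CLOSE,np.ones((15,15)));m=cv2.morphologyEx(m,cv2.MORPH_OPEN,np.ones((25,25)))
    k=max(cv2.findContours(m,0,2)[0],key=cv2.contourArea);r=cv2.minAreaRect(k);cv2.drawContours(im,[cv2.boxPoints(r).astype(int)],0,(0,255,0),1)
    n=im.shape[0];x,y=r[0];print("centre",np.round([cx+(x/n*2-1)*half,cy-(y/n*2-1)*half],4),"size mm",np.round(np.array(r[1])/ppm,1),"yaw mod90",round(-r[2]%90,1))
E
python3 - <<'E'
from h import *
c=ld("w1");L=[]
for x,y,z in((.518,-.059,.044),(.4665,-.237,.05),(.493,.271,.08)):
    im=rectify(c,x,y,z,.05);i2=im.copy()
    try: fit(i2,x,y,.05,(112,25,60),(150,140,255))
    except Exception as e: print(e)
    L.append(cv2.resize(i2,(260,260)))
cv2.imwrite("pics/o1.png",np.hstack(L))
E
```

```text
centre [ 0.5198 -0.0578] size mm [61.5 60.5] yaw mod90 65.8
centre [ 0.4697 -0.2362] size mm [60.3 60.9] yaw mod90 88.8
max() iterable argument is empty
```

View pics/o1.png

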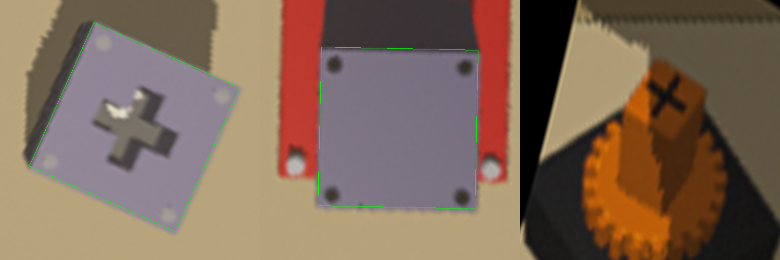

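Both fits match the given sizes. The case is at (0.520, -0.058), yaw 65.8°, and the column at (0.470, -0.236), yaw -1.2°. Now I grasp the case.

```bash
python3 -m handwheel '{"gripper":[1,1,1,1,1,1,1,1],"slide":[[-1,0,30],[0,0,35],[0,0,35],[0,0,35],[0,0,35],[0,0,30],[0,0,22],[0,0,0]],"yaw":[-0.105,0,0,0,0,0,0,0]}'
python3 -m handwheel '{"gripper":[-1,-1,-1,-1,-1,-1,-1,-1],"slide":[[0,0,0],[0,0,0],[0,0,0],[0,0,0],[0,0,0],[0,0,0],[0,0,0],[0,0,0]],"yaw":[0,0,0,0,0,0,0,0]}' 40
python3 -c "
from h import *
go(.5198,-.0578,.027,155.8)"
```

```text
time: 2.57
ee_pos: [0.5166, -0.0565, 0.0232]
tcp_rot: [-179.9, -0.4, 156.3]
wrist_force: [-0.3, -0.0, -0.3]
opening: 0.0853
grasp_force: 0.0
time: 3.23
ee_pos: [0.521, -0.0574, 0.0302]
tcp_rot: [179.9, 0.2, 156.1]
wrist_force: [-0.6, 1.8, 7.1]
opening: 0.0614
grasp_force: 46.7
t 3.23 pos [ 0.521  -0.0574  0.0302] rot [179.94   0.18 156.1 ] F [-0.6  1.8  7.1] op 0.0614
slide [ 1.  -0.8  3.2] turn 0.005
```

```bash
python3 -m handwheel '{"gripper":[-1,-1,-1,-1,-1,-1,-1,-1],"slide":[[0,0,-10],[0,0,-15],[0,0,-20],[0,0,-20],[0,0,-20],[0,0,-15],[0,0,0],[0,0,0]],"yaw":[0,0,0.117,0.117,0.117,0.117,0.117,0.117]}'
python3 -m handwheel '{"gripper":[-1,-1,-1,-1,-1,-1],"slide":[[0,0,0],[0,0,0],[0,0,0],[0,0,0],[0,0,0],[0,0,0]],"yaw":[0.117,0.117,0.117,0.117,0,0]}'
python3 -c "
from h import *
go(.4697,-.2362,.09,88.8)"
```

```text
time: 3.9
ee_pos: [0.5204, -0.0575, 0.1302]
tcp_rot: [179.9, 0.1, 115.5]
wrist_force: [-0.7, -0.3, -3.5]
opening: 0.061
grasp_force: 45.5
time: 4.4
ee_pos: [0.5198, -0.0574, 0.1286]
tcp_rot: [180.0, 0.0, 89.2]
wrist_force: [0.1, 0.2, -4.3]
opening: 0.061
grasp_force: 45.4
t 4.4 pos [ 0.5198 -0.0574  0.1286] rot [179.98   0.    89.24] F [ 0.1  0.2 -4.3] op 0.061
slide [-179.4  -47.7   38.6] turn 0.008
```

```bash
python3 -m handwheel '{"gripper":[-1,-1,-1,-1,-1,-1,-1,-1],"slide":[[-20,-5,0],[-30,-8,0],[-33,-9,0],[-33,-9,0],[-33,-9,0],[-20,-5,0],[-10,-3,0],[0,0,0]],"yaw":[0,0,0,0,0,0,0,0.008]}'
python3 -m handwheel '{"gripper":[-1,-1,-1],"slide":[[0,0,0],[0,0,0],[0,0,0]],"yaw":[0,0,0]}'
python3 - <<'E'
from h import *
go(.4697,-.2362,.09,88.8)
c=camera("wrist");save(c,"w2")
E
```

```text
time: 5.07
ee_pos: [0.4681, -0.2373, 0.1282]
tcp_rot: [-180.0, 0.0, 88.6]
wrist_force: [0.1, -0.6, -3.4]
opening: 0.0608
grasp_force: 45.4
time: 5.32
ee_pos: [0.4691, -0.2345, 0.128]
tcp_rot: [180.0, -0.0, 88.7]
wrist_force: [-0.5, -0.2, -3.4]
opening: 0.0612
grasp_force: 45.4
t 5.32 pos [ 0.4691 -0.2345  0.128 ] rot [ 1.80e+02 -1.00e-02  8.87e+01] F [-0.5 -0.2 -3.4] op 0.0612
slide [-1.6  0.6 38. ] turn -0.002
```

View pics/w2.png

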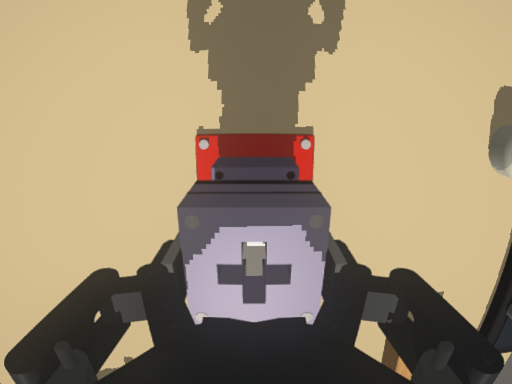

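The held case is square to the foot. Its top far edge runs at about y=207, x 179–330, and the column's screws are at (219,175) and (290,175). I'll check these against a projected model.

Run:
```python
from h import *
c=ld("w2")
def pj(X):
    P=np.array(c["R"])@np.array(X)+np.array(c["t"]);th=np.arctan2(np.hypot(P[0],P[1]),P[2]);ph=np.arctan2(P[1],P[0]);return np.round([c["cx"]+c["fx"]*th*np.cos(ph),c["cy"]+c["fy"]*th*np.sin(ph)],1)
a=np.radians(-1.2);ex=np.array([np.cos(a),np.sin(a)]);ey=np.array([-ex[1],ex[0]])
def pt(cn,i,j,z): return pj([*(np.array(cn)+i*ex*.031+j*ey*.031),z])
col=(.4697,-.2362)
for cn,z in((col,.05),((.4691,-.2345),.145),((.4691,-.2345),.101)):
    print(z,[pt(cn,i,j,z).tolist() for i in(-1,1) for j in(-1,1)])
for z in(.143,.145,.147): print("cross",wpx2w(c,254.5,273,z).round(4),"edge",wpx2w(c,179,207,z).round(4),wpx2w(c,330,207,z).round(4))
im=rectify(c,.4691,-.2345,.145,.05); i2=rectify(c,*col,.05,.05)
cv2.imwrite("pics/o2.png",np.hstack([im,i2]))
```

```text
0.05 [[214.0, 245.6], [210.2, 165.5], [295.2, 245.3], [298.8, 165.3]]
0.145 [[190.1, 328.3], [175.1, 208.8], [318.0, 327.9], [332.5, 208.4]]
0.101 [[203.0, 280.2], [195.5, 181.2], [304.9, 279.9], [311.8, 180.9]]
cross [ 0.4694 -0.2335  0.143 ] edge [ 0.4399 -0.2028  0.143 ] [ 0.5002 -0.2042  0.143 ]
cross [ 0.4694 -0.2323  0.145 ] edge [ 0.4405 -0.2021  0.145 ] [ 0.4997 -0.2035  0.145 ]
cross [ 0.4694 -0.231   0.147 ] edge [ 0.441  -0.2014  0.147 ] [ 0.4991 -0.2028  0.147 ]
```

View pics/o2.png

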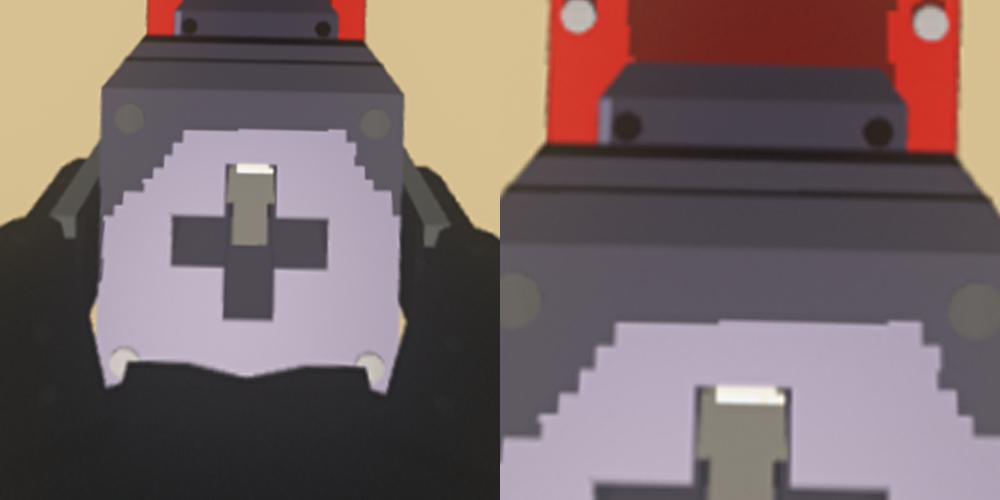

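```bash
python3 -m handwheel '{"gripper":[-1,-1,-1,-1,-1,-1,-1],"slide":[[-2.6,0.6,10],[0,0,15],[0,0,12],[0,0,6],[0,0,2],[0,0,0],[0,0,0]],"yaw":[0,0,0,0,0,0,0]}'
python3 -c "
from h import *
go(.470,-.2368,.08,88.8)"
```

```text
time: 5.95
ee_pos: [0.4694, -0.2382, 0.0833]
tcp_rot: [180.0, 0.0, 88.6]
wrist_force: [0.2, -0.7, -4.4]
opening: 0.0615
grasp_force: 45.4
t 5.95 pos [ 0.4694 -0.2382  0.0833] rot [1.7998e+02 1.0000e-02 8.8570e+01] F [ 0.2 -0.7 -4.4] op 0.0615
slide [1.5 0.5 3.3] turn -0.004
```

```bash
python3 -m handwheel '{"gripper":[-1,-1,-1,-1],"slide":[[0.7,0.3,1],[0,0,1],[0,0,0.5],[0,0,0]],"yaw":[0,0,0,0]}'
python3 -m handwheel '{"gripper":[-1,-1,-1,-1],"slide":[[0,0,0.5],[0,0,0.5],[0,0,0],[0,0,0]],"yaw":[0,0,0,0]}'
python3 -c "
from h import *
go(.4697,-.2372,.08,88.8)"
```

```text
time: 6.28
ee_pos: [0.4696, -0.2375, 0.0806]
tcp_rot: [180.0, 0.0, 88.6]
wrist_force: [-0.3, 0.2, -3.5]
opening: 0.0615
grasp_force: 45.4
time: 6.62
ee_pos: [0.4697, -0.2375, 0.0802]
tcp_rot: [180.0, 0.0, 88.6]
wrist_force: [-3.4, 2.3, 5.7]
opening: 0.0611
grasp_force: 46.3
t 6.62 pos [ 0.4697 -0.2375  0.0802] rot [1.7997e+02 1.0000e-02 8.8570e+01] F [-3.4  2.3  5.7] op 0.0611
slide [0.3 0.  0.2] turn -0.004
```

Contact made, so I release and rise.

```bash
python3 -m handwheel '{"gripper":[1,1,1,1,1,1],"slide":[[0,0,0],[0,0,0],[0,0,0],[0,0,0],[0,0,0],[0,0,0]],"yaw":[0,0,0,0,0,0]}'
python3 -m handwheel '{"gripper":[1,1,1,1,1,1,1,1],"slide":[[0,0,-15],[0,0,-30],[0,0,-35],[0,0,-35],[0,0,-35],[0,0,-20],[0,0,0],[0,0,0]],"yaw":[0,0,0,0,0,0,0,0]}'
python3 - <<'E'
from h import *
go(.4697,-.2362,.25,88.8)
c=camera("wrist");im0=save(c,"w3")
a=rectify(c,.47,-.237,.094,.05);fit(a,.47,-.237,.05,(112,25,60),(150,140,255))
cv2.imwrite("pics/o3.png",np.hstack([cv2.resize(im0,(400,300)),cv2.resize(a,(300,300))]))
E
```

```text
time: 7.12
ee_pos: [0.4696, -0.2375, 0.0794]
tcp_rot: [-180.0, 0.0, 88.6]
wrist_force: [-0.4, -0.4, 0.0]
opening: 0.0851
grasp_force: 0.0
time: 7.78
ee_pos: [0.4701, -0.2378, 0.2505]
tcp_rot: [179.9, 0.1, 88.6]
wrist_force: [0.6, -0.3, -0.7]
opening: 0.085
grasp_force: 0.0
t 7.78 pos [ 0.4701 -0.2378  0.2505] rot [1.7988e+02 6.0000e-02 8.8560e+01] F [ 0.6 -0.3 -0.7] op 0.085
slide [ 1.6 -0.5  0.5] turn -0.004
centre [ 0.4698 -0.2368] size mm [60.8 62.1] yaw mod90 88.7
```

View pics/o3.png

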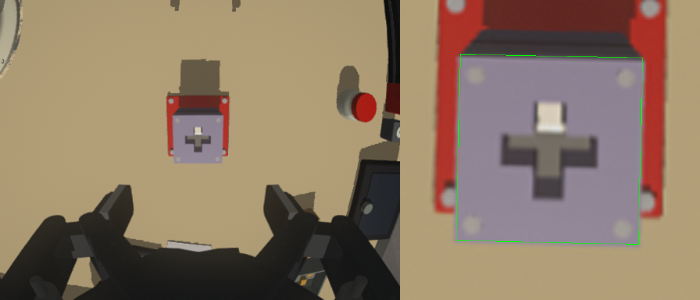

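The case is on the column within about 1 mm and 0.1°. Moving over to the stand gear.

```bash
python3 -m handwheel '{"gripper":[1,1,1,1,1,1,1,1],"slide":[[37,1,0],[37,1,0],[37,1,0],[37,1,0],[37,1,0],[37,1,0],[37,1,0],[37,1,0]],"yaw":[0,0,0,0,0,0,0,0]}'
python3 -m handwheel '{"gripper":[1,1,1,1,1,1,1,1],"slide":[[37,1,0],[37,1,0],[37,1,0],[37,1,0],[37,1,0],[37,1,0],[0,0,0],[0,0,0]],"yaw":[0,0,0,0,0,0,0.11,0.11]}'
python3 -m handwheel '{"gripper":[1,1,1,1,1],"slide":[[0,0,0],[0,0,0],[0,0,0],[0,0,0],[0,0,0]],"yaw":[0.11,0.11,0.11,0,0]}'
python3 - <<'E'
from h import *
go(.497,.279,.25,57)
c=camera("wrist");im0=save(c,"w4")
a=rectify(c,.497,.279,.08,.04,8);b=rectify(c,.497,.279,.036,.07,4)
cv2.imwrite("pics/o4.png",np.hstack([cv2.resize(a,(400,400)),cv2.resize(b,(400,400))]))
E
```

```text
time: 8.5
ee_pos: [0.4842, 0.0599, 0.2479]
tcp_rot: [-179.9, 0.0, 88.6]
wrist_force: [1.4, -0.1, 0.3]
opening: 0.0854
grasp_force: 0.0
time: 9.17
ee_pos: [0.4957, 0.2819, 0.2468]
tcp_rot: [-179.8, 0.2, 75.9]
wrist_force: [0.4, -0.2, 0.5]
opening: 0.0855
grasp_force: 0.0
time: 9.58
ee_pos: [0.4962, 0.2798, 0.2481]
tcp_rot: [-179.9, 0.1, 57.3]
wrist_force: [0.6, 0.1, -0.6]
opening: 0.0852
grasp_force: 0.0
t 9.58 pos [0.4962 0.2798 0.2481] rot [-1.7994e+02  1.0000e-01  5.7250e+01] F [ 0.6  0.1 -0.6] op 0.0852
slide [-0.3  1.1 -1.9] turn 0.004
```

View pics/o4.png

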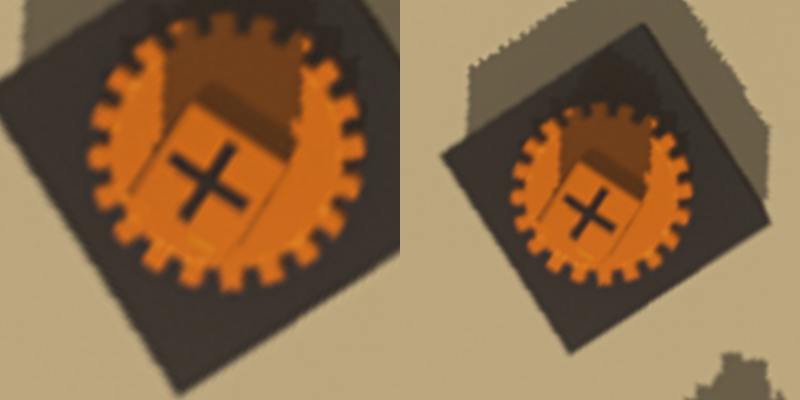

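The gear cross is at (208,181) in the left tile, giving (0.4986, 0.2828). The stand centre agrees at (0.4989, 0.2829). I still need the exact yaw.

Run:
```python
from h import *
c=ld("w4");a=rectify(c,.4986,.2828,.08,.011,20)
m=(a[...,2]<cv2.threshold(a[...,2],0,255,cv2.THRESH_OTSU)[0]).astype(np.uint8)
n,l,s,ce=cv2.connectedComponentsWithStats(m);k=1+np.argmax(s[1:,4]);ys,xs=np.nonzero(l==k);x,y=xs-xs.mean(),-(ys-ys.mean())
print("cross",.4986+(xs.mean()/440-.5)*.022,.2828-(ys.mean()/440-.5)*.022,s[k]/20)
z=(x+1j*y);print("yaw",np.degrees(np.angle((z**4).sum()))/4%90)
go(.4986,.2828,.063,57)
```

```text
cross 0.4985995390421194 0.28257791074639715 [   3.05    3.15   16.15   16.2  1974.15]
yaw 56.543536730230656
t 9.63 pos [0.4963 0.2798 0.2484] rot [-1.7996e+02  8.0000e-02  5.7270e+01] F [ 0.2 -0.1  0.2] op 0.0854
slide [  3.7   0.3 185.4] turn 0.005
```

```bash
python3 -m handwheel '{"gripper":[1,1,1,1,1,1,1,1],"slide":[[3.4,0.2,20],[0,0,35],[0,0,35],[0,0,35],[0,0,30],[0,0,16],[0,0,8],[0,0,0]],"yaw":[0.012,0,0,0,0,0,0,0]}'
python3 -c "
from h import *
go(.4986,.2826,.069,56.5)"
```

```text
time: 10.3
ee_pos: [0.4976, 0.2821, 0.0684]
tcp_rot: [-179.9, 0.2, 56.5]
wrist_force: [-0.6, 0.1, 0.0]
opening: 0.0858
grasp_force: 0.0
t 10.3 pos [0.4976 0.2821 0.0684] rot [-1.7991e+02  1.7000e-01  5.6480e+01] F [-0.6  0.1  0. ] op 0.0858
slide [ 1.   0.6 -0.6] turn -0.0
```

Close with 60 N, then lift slightly.

```bash
python3 -m handwheel '{"gripper":[-1,-1,-1,-1,-1,-1,-1,-1],"slide":[[0.5,0.3,0],[0,0,0],[0,0,0],[0,0,0],[0,0,0],[0,0,0],[0,0,0],[0,0,0]],"yaw":[0,0,0,0,0,0,0,0]}' 60
python3 -m handwheel '{"gripper":[-1,-1,-1,-1],"slide":[[0,0,0],[0,0,0],[0,0,0],[0,0,0]],"yaw":[0,0,0,0]}'
python3 -c "
from h import *
go(.4986,.2826,.2,56.5)"
```

```text
time: 10.97
ee_pos: [0.4996, 0.2833, 0.0715]
tcp_rot: [180.0, -0.1, 56.4]
wrist_force: [-0.7, -0.3, 5.2]
opening: 0.0232
grasp_force: 60.0
time: 11.3
ee_pos: [0.4996, 0.2833, 0.0715]
tcp_rot: [180.0, -0.1, 56.4]
wrist_force: [-0.2, -0.6, 6.4]
opening: 0.0231
grasp_force: 60.0
t 11.3 pos [0.4996 0.2833 0.0715] rot [ 1.7995e+02 -9.0000e-02  5.6370e+01] F [-0.2 -0.6  6.4] op 0.0231
slide [  -1.1   -0.4 -128.5] turn -0.002
```

```bash
python3 -m handwheel '{"gripper":[-1,-1,-1,-1,-1,-1,-1,-1],"slide":[[0,0,-8],[0,0,-15],[0,0,-20],[0,0,-25],[0,0,-25],[0,0,-20],[0,0,-10],[0,0,0]],"yaw":[0,0,0,-0.113,-0.113,-0.113,-0.113,-0.113]}'
python3 -c "
from h import *
go(.4698,-.2368,.2,88.7)"
```

```text
time: 11.97
ee_pos: [0.4998, 0.2834, 0.1969]
tcp_rot: [179.8, -0.1, 89.1]
wrist_force: [0.5, 0.6, 0.5]
opening: 0.0231
grasp_force: 59.1
t 11.97 pos [0.4998 0.2834 0.1969] rot [ 1.7981e+02 -1.1000e-01  8.9060e+01] F [0.5 0.6 0.5] op 0.0231
slide [-520.6  -21.4   -3.1] turn 0.006
```

```bash
python3 -m handwheel '{"gripper":[-1,-1,-1,-1,-1,-1,-1,-1],"slide":[[-15,-1,0],[-30,-1,0],[-38,-1.5,0],[-38,-1.5,0],[-38,-1.5,0],[-38,-1.5,0],[-38,-1.5,0],[-38,-1.5,0]],"yaw":[0,0,0,0,0,0,0,0]}'
python3 -m handwheel '{"gripper":[-1,-1,-1,-1,-1,-1,-1,-1],"slide":[[-38,-1.5,0],[-38,-1.5,0],[-38,-1.5,0],[-38,-1.5,0],[-38,-1.5,0],[-30,-1,0],[-18,-1,0],[-9,0,0]],"yaw":[0,0,0,0,0,0,0,0]}'
python3 -m handwheel '{"gripper":[-1,-1,-1,-1],"slide":[[0,0,0],[0,0,0],[0,0,0],[0,0,0]],"yaw":[0.006,0,0,0]}'
python3 - <<'E'
from h import *
go(.4698,-.2368,.2,88.7)
c=camera("wrist");im0=save(c,"w5");p=sensors.get_obs()["ee_pos"]
a=rectify(c,p[0],p[1],p[2]+.0085,.03,10)
cv2.imwrite("pics/o5.png",np.hstack([im0[:,:],cv2.resize(a,(280,280))[:, :] if 0 else cv2.copyMakeBorder(cv2.resize(a,(280,280)),0,104,0,0,cv2.BORDER_CONSTANT)]))
E
```

```text
time: 12.63
ee_pos: [0.4809, 0.0081, 0.1935]
tcp_rot: [-180.0, 0.0, 88.6]
wrist_force: [0.5, -0.6, 0.2]
opening: 0.0231
grasp_force: 59.1
time: 13.3
ee_pos: [0.4658, -0.2389, 0.1931]
tcp_rot: [-179.9, -0.0, 88.5]
wrist_force: [0.2, 0.6, -1.3]
opening: 0.0225
grasp_force: 59.1
time: 13.63
ee_pos: [0.4673, -0.2353, 0.1936]
tcp_rot: [180.0, -0.0, 88.5]
wrist_force: [0.4, -0.1, -0.6]
opening: 0.0231
grasp_force: 59.1
t 13.63 pos [ 0.4673 -0.2353  0.1936] rot [ 1.800e+02 -1.000e-02  8.846e+01] F [ 0.4 -0.1 -0.6] op 0.0231
slide [-1.5  2.6 -6.4] turn -0.004
```

View pics/o5.png

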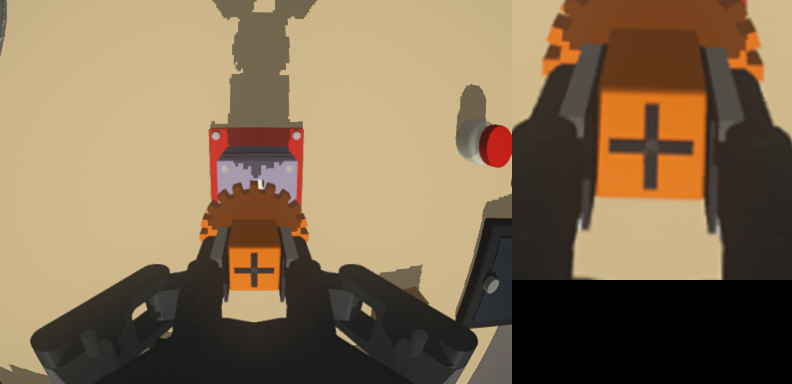

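The gear is held squarely, with its cross 1.2 mm short along tool x of the TCP. That agrees with the pick estimate. I centre it and lower it to just above the socket.

```bash
python3 -m handwheel '{"gripper":[-1,-1,-1,-1,-1,-1],"slide":[[-0.3,2.7,8],[0,0,12],[0,0,8],[0,0,3],[0,0,0],[0,0,0]],"yaw":[-0.004,0,0,0,0,0]}'
python3 - <<'E'
from h import *
go(.4700,-.2356,.163,88.7)
c=camera("wrist");im0=save(c,"w6");p=sensors.get_obs()["ee_pos"]
a=rectify(c,.4698,-.2368,.094,.035,8);b=rectify(c,p[0],p[1]-.0012,p[2]+.0085,.02,14)
cv2.imwrite("pics/o6.png",np.hstack([cv2.resize(a,(400,400)),cv2.resize(b,(400,400))]))
E
```

```text
time: 14.18
ee_pos: [0.4696, -0.2367, 0.1622]
tcp_rot: [-180.0, -0.0, 88.6]
wrist_force: [0.1, 0.7, -0.3]
opening: 0.0231
grasp_force: 59.2
t 14.18 pos [ 0.4696 -0.2367  0.1622] rot [-1.7996e+02 -2.0000e-02  8.8620e+01] F [ 0.1  0.7 -0.3] op 0.0231
slide [ 1.1  0.3 -0.8] turn -0.001
```

View pics/o6.png

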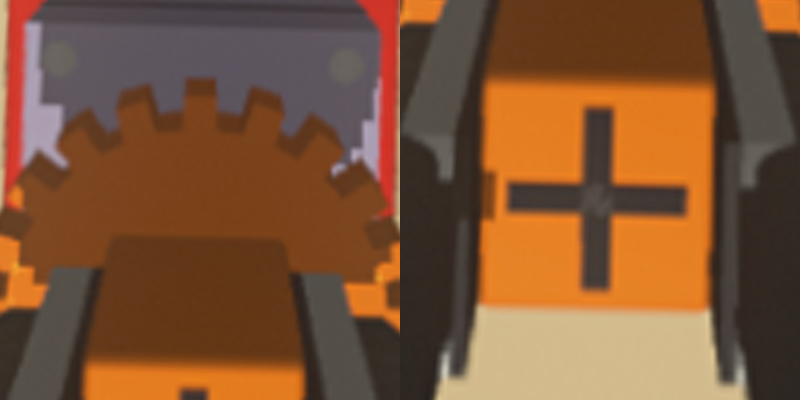

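The gear is about 0.7 mm off in x and 0.8 mm off in y from the socket, and the yaws agree. I correct that and insert partway.

```bash
python3 -m handwheel '{"gripper":[-1,-1,-1,-1,-1,-1,-1,-1],"slide":[[0.9,0.6,0],[0,0,0],[0,0,3],[0,0,3],[0,0,3],[0,0,3],[0,0,0],[0,0,0]],"yaw":[0,0,0,0,0,0,0,0]}'
python3 -c "
from h import *
go(.4700,-.2358,.1295,88.7)"
```

```text
time: 14.9
ee_pos: [0.4703, -0.2359, 0.1502]
tcp_rot: [-180.0, -0.0, 88.6]
wrist_force: [0.2, 1.0, -1.2]
opening: 0.0231
grasp_force: 59.2
t 14.9 pos [ 0.4703 -0.2359  0.1502] rot [-1.7997e+02 -1.0000e-02  8.8620e+01] F [ 0.2  1.  -1.2] op 0.0231
slide [ 0.1 -0.3 20.7] turn -0.001
```

The stem is in, with no resistance. Continuing down.

```bash
python3 -m handwheel '{"gripper":[-1,-1,-1,-1,-1,-1,-1],"slide":[[0,0,4],[0,0,4],[0,0,4],[0,0,3],[0,0,2],[0,0,0],[0,0,0]],"yaw":[0,0,0,0,0,0,0]}'
python3 -m handwheel '{"gripper":[-1,-1,-1,-1,-1,-1],"slide":[[0,0,2],[0,0,2],[0,0,1],[0,0,0],[0,0,0],[0,0,0]],"yaw":[0,0,0,0,0,0]}'
```

```text
time: 15.48
ee_pos: [0.4704, -0.2359, 0.1341]
tcp_rot: [180.0, 0.0, 88.6]
wrist_force: [-2.4, 1.7, 7.0]
opening: 0.0228
grasp_force: 60.1
time: 15.98
ee_pos: [0.4704, -0.2359, 0.1297]
tcp_rot: [180.0, 0.0, 88.6]
wrist_force: [-3.9, 1.9, 10.2]
opening: 0.0231
grasp_force: 60.6
```

```bash
python3 -m handwheel '{"gripper":[-1,-1,-1,-1],"slide":[[0,0,0.6],[0,0,0.6],[0,0,0],[0,0,0]],"yaw":[0,0,0,0]}' 80
python3 -m handwheel '{"gripper":[-1,-1,-1,-1],"slide":[[0,0,0.5],[0,0,0.5],[0,0,0],[0,0,0]],"yaw":[0,0,0,0]}'
```

```text
time: 16.32
ee_pos: [0.4704, -0.2359, 0.1295]
tcp_rot: [179.9, 0.0, 88.6]
wrist_force: [-6.2, 3.4, 17.7]
opening: 0.0228
grasp_force: 82.0
time: 16.65
ee_pos: [0.4704, -0.2359, 0.1295]
tcp_rot: [179.9, 0.1, 88.6]
wrist_force: [-9.0, 4.8, 24.6]
opening: 0.0226
grasp_force: 83.0
```

```bash
python3 -m handwheel '{"gripper":[-1,-1,-1,-1,-1,-1],"slide":[[0.2,-0.4,0],[0.2,-0.3,0],[0,0,0],[0,0,0],[0,0,0],[0,0,0]],"yaw":[0,0,0,0,0,0]}'
python3 - <<'E'
from h import *
go(.47,-.2358,.1295,88.7)
c=camera("wrist");a=rectify(c,.4698,-.2368,.094,.05)
m=cv2.inRange(cv2.cvtColor(a,cv2.COLOR_BGR2HSV),(112,25,60),(150,140,255))
# case far edge / side edges on the strip beyond the gear disc
r=np.nonzero(m.sum(1)>255*150)[0];k=[np.nonzero(m[i])[0][[0,-1]] for i in range(115,150,8)]
print("far edge row",r[:1],"cols",[x.tolist() for x in k])
E
```

```text
time: 17.15
ee_pos: [0.4704, -0.2359, 0.1295]
tcp_rot: [179.8, 0.1, 88.6]
wrist_force: [-5.0, 2.3, 22.6]
opening: 0.0225
grasp_force: 82.7
t 17.15 pos [ 0.4704 -0.2359  0.1295] rot [1.7979e+02 1.1000e-01 8.8620e+01] F [-5.   2.3 22.6] op 0.0225
slide [ 0.1 -0.4 -0. ] turn -0.001
far edge row [] cols [[99, 404], [98, 404], [100, 404], [99, 404], [99, 404]]
```

The case is still centred (x = 0.470), the gear is flush at 22.6 N, and nothing is moving. Handing in.

```bash
python3 -c "
from h import *
print(ticket.job_done())"
```

```text
the job is handed in; nothing more can be done
None
```

I handed the job in at about 17 s with the case on the column and the gear held flush in its socket at about 22 N; no verdict was returned, and I viewed 11 pictures, one over the limit of 10.

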